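# Snap the bench markers into their spring clips

## Robot

A 6-joint arm with a two-finger parallel gripper is mounted at the origin on a cart in front of the work surface, level with it; the furniture and walls round the work are solid. World frame = base frame: x ahead of the robot, y to its left, z up, the work surface at z = 0. Lengths are in m, angles in rad, forces in N, time in s.
With the tool pointing down it reaches from about 0.275 to 0.975 m from the base axis. Payload 8.4 kg.
Tool frame: the origin (TCP) lies midway between the tips of the shut fingers; the grasp point (between the pads) lies 19 mm behind it (r.tcp_to_grasp is the y of the grasp point in the tool frame, in m); y points along the fingers, z is the direction in which the jaws open and shut, and the axes are right-handed (so a half turn about y gives the same grasp; the last joint's range is limited). The gripper opens to 92 mm and grips with 3 to 60 N. Pads are 20 mm wide; open, the fingers measure 128 mm over their backs; the gripper's body (75 mm by 189 mm) begins 69 mm behind the grasp point.
Start: joints at [-1.158, 0.353, 1.633, -0, 1.155, -0.002], TCP at [0.252, -0.572, 0.215] pointing down, gripper open.
Joint ranges: [-2.63, 2.63], [-0.92, 2.1], [0.06, 2.66], [-1.3, 4.44], [0, 2.69], [-3.02, 3.02]. Speed limits (rad/s): [2.22, 2.22, 2.79, 3.14, 3.14, 3.14].

## Interface

Orientations are given as a unit quaternion [w, x, y, z].
In Python, from station import r gives the robot as it stands.
- The arm moves only by the shell command python3 -m creep 'ROWS' [FORCE]. ROWS is JSON, a list of rows, each an object of numbers: "hand": the opening in per cent of the stroke, from 0 (shut) to 100 (fully open); "x", "y", "z": the shift along the world's x, y, z in cm; "wx", "wy", "wz": the turn, a rotation vector about the world's x, y, z in rad. A call has 1 to 8 rows; each row shifts and turns the commanded pose from where the row before left it; what a row does not reach is not made up. A row lasts 1/8 s, in which the tool goes at most 62.5 mm and 10.7 degrees, less where a joint would pass 70% of its speed; a pose out of reach is approached as far as the arm can. A call with a gripper value outside its range is refused whole. The fingers move at their own pace and stop on an object; FORCE is the grip in N (left out, the last holds). Time passes only in rows, so rows that do not move let the fingers close. It gives the time, the measured TCP pose, the force and the opening at its end, in the units of the state.
- r.get_state(): the state, without advancing time (a new reading comes with each control period).
- r.camera(name): name is "scene" or "side" or "wrist"; returns a dict with "color" (400x640x3 uint8, red, green, blue), "depth" (400x640 float32, m along the optical axis (not along the pixel's ray), 0 where there is no reading), "mtx" (3x3 intrinsics, pixels), "D" ([k1, k2, p1, p2, k3] as OpenCV has them; the pictures are not rectified), "eye" and "rotation" of the camera in the world. Camera axes: x right, y down, z forward; pixel columns grow to the right and rows downward; lengths in m; the calibration is good to about 2 mm. A picture is of the moment at which its call begins.
- r.hand_in(): hands the job in, once; it reports no verdict.
Trained networks look in the newest picture that a camera, given by its name, has taken for a name from the list of things; names that differ only in an ending like _2 or _b are one class to them, and where a whole thing is asked for, a point or a joint stands for the part that bears it (a point fixed in the world has none). Each returns a list of dicts, best first, with "p" (0 to 1); they miss things now and then, are a little off and sometimes report something else, mostly with a low value. They report only what shows in the picture. A call takes as long as a camera call. They do not tell look-alikes from the thing itself.
- r.recognise(camera, query): "rect" ([left, top, width, height] as shares, 0 to 1, of the picture: columns of its width, rows of its height, round what is visible of it).
- r.silhouettes(camera, query): "pixels" (400x640 bool, what is visible of it) and "rect" ([left, top, width, height] as shares, 0 to 1, of the picture: columns of its width, rows of its height, round what is visible of it).
- r.tip_of(camera, query): "centre" ([column, row] as shares, 0 to 1, of the picture: columns of its width, rows of its height: a listed point, or the origin of a listed thing).
The state is a dict: "time": time; "joint_pos": joint angles; "qvel": joint speeds; "tau": joint torques, N m; "tcp_pos": TCP position; "eef_rot": TCP orientation; "wrist_force": force on the tool from outside, world axes, zero at the start; "wrist_torque": the same for the moment, N m; "grip_width": opening from 0.0 (shut) to 1.0 (fully open).
Only numpy, scipy, OpenCV 4.12 (cv2) and the standard library are available. Lean on these libraries where they do the work, as an engineer would, in place of code of your own. Each camera call takes 0.05 s, during which the arm holds its last target. There are 200 camera calls.

## Task

Put each marker away in the clip of its own colour: lay it centred over the two forks, with its cap at the clip's coloured end, and push it down past the sprung jaw until it lies fully home on the channel floor and the jaw has snapped shut over it. Leave the other things on the bench where they are.

Things in the scene. Friction and masses are not known exactly. Their poses are not given: they have to be found in the camera images.
- red_marker: loose marker pen with a white barrel and a red cap, a rod 126 mm long and 12 mm wide and high, 25 g, lying on the worktop. Origin: middle of its length, on its underside; its y axis runs along the rod and the cap is at the -y end; z up.
- red_marker_cap (a point): point on the rod's centre line inside the red cap, 45 mm from the middle of the red marker towards its cap end
- red_clip: fixed fork clip with one red end; base plate 64 (x) x 132 (y) x 8 mm, origin mid underside, z up. The rod's channel runs along y. Two forks, 10 mm thick in y, at y = -42 (grey) and y = +42 mm (red, with a red stripe on the base beside it); between them nothing stands above 18 mm, so the fingers fit there. Each fork has a fixed prong on the +x side, 57 mm high, flared at the top.
- red_clip_seat (a point): middle of the red clip's channel floor, 30 mm above the worktop, axes as the clip: where the underside of the red marker's middle comes to rest. The channel is 14 mm wide (x -7 to +7 mm); its mouth, about 60 mm above the worktop, is 23 mm wide.
- red_clip_jaw (a joint): angle (rad) of the clip's sprung jaw: 0 closed, up to 0.5 pushed aside; 0.12 lets a rod by. Two dark steel fingers on the channel's -x side, one per fork, hinged 14 mm and 61 mm high above the worktop; sloping noses (44 to 46 mm up) reach 4 mm into the channel and snap over a rod pushed down on to the floor, which takes 5 to 15 N
- blue_marker: loose marker pen with a white barrel and a blue cap, a rod 126 mm long and 12 mm wide and high, 25 g, lying on the worktop. Origin: middle of its length, on its underside; its y axis runs along the rod and the cap is at the -y end; z up.
- blue_marker_cap (a point): point on the rod's centre line inside the blue cap, 45 mm from the middle of the blue marker towards its cap end
- blue_clip: fixed fork clip with one blue end; base plate 64 (x) x 132 (y) x 8 mm, origin mid underside, z up. The rod's channel runs along y. Two forks, 10 mm thick in y, at y = -42 (grey) and y = +42 mm (blue, with a blue stripe on the base beside it); between them nothing stands above 18 mm, so the fingers fit there. Each fork has a fixed prong on the +x side, 57 mm high, flared at the top.
- blue_clip_seat (a point): middle of the blue clip's channel floor, 30 mm above the worktop, axes as the clip: where the underside of the blue marker's middle comes to rest. The channel is 14 mm wide (x -7 to +7 mm); its mouth, about 60 mm above the worktop, is 23 mm wide.
- blue_clip_jaw (a joint): angle (rad) of the clip's sprung jaw: 0 closed, up to 0.5 pushed aside; 0.12 lets a rod by. Two dark steel fingers on the channel's -x side, one per fork, hinged 14 mm and 61 mm high above the worktop; sloping noses (44 to 46 mm up) reach 4 mm into the channel and snap over a rod pushed down on to the floor, which takes 5 to 15 N
- dish: white screw dish, 62 mm across, 14 mm high; loose bystander, origin at the middle of its underside
- spudger: black pry tool 150 x 10 x 7 mm, its length along y; loose bystander, origin at the middle of its underside
- tape: roll of amber tape lying flat, 76 x 70 x 19 mm; loose bystander, origin at the middle of its underside
- driver: small red screwdriver 146 x 13 x 13 mm, its length along y; loose bystander, origin at the middle of its underside
- bin_1: blue parts bin 142 x 107 x 60 mm; loose bystander, origin at the middle of its underside
- bin_2: yellow parts bin 142 x 107 x 60 mm; loose bystander, origin at the middle of its underside
Mind the look-alikes: they are no part of the job. Leave any green look-alike of the blue_clip alone.

How it is judged:
At the end, for the whole second after the job is handed in: Each marker lies in the clip of its colour: underside within 4 mm of the channel floor and of the channel's middle, middle of the rod within 12 mm of the clip's middle along the channel, parallel to it within 0.1 rad, cap at the coloured end, jaw closed (under 0.07 rad), at rest (x of red_marker in the frame of red_clip_seat between -0.004 and 0.004 m and y of red_marker in the frame of red_clip_seat between -0.012 and 0.012 m and z of red_marker in the frame of red_clip_seat between -0.004 and 0.004 m and angle between the y axis of red_marker and the y axis of red_clip, either way round below 0.1 rad and y of red_marker_cap in the frame of red_clip_seat above 0.02 m and value of joint each of red_clip_jaw, blue_clip_jaw below 0.07 rad and linear speed of each of red_marker, blue_marker below 0.03 m/s and x of blue_marker in the frame of blue_clip_seat between -0.004 and 0.004 m and y of blue_marker in the frame of blue_clip_seat between -0.012 and 0.012 m and z of blue_marker in the frame of blue_clip_seat between -0.004 and 0.004 m and angle between the y axis of blue_marker and the y axis of blue_clip, either way round below 0.1 rad and y of blue_marker_cap in the frame of blue_clip_seat above 0.02 m); the robot touches nothing.
It fails at once if a bystander (dish, pry tool, tape roll, screwdriver or a parts bin) is shifted by more than 30 mm (distance of any of dish, spudger, tape, driver, bin_1, bin_2 from where it was at the start of the episode above 0.03 m).
It also fails if it takes over 69 s, if anything falls off the work surface, if the arm or the gripper's body presses on something with over 40 N, if the wrist force passes 120 N, or if a joint passes its speed limit or range.

## Working session

There is one attempt and no reset: what is moved stays moved. The work goes in short steps, Python scripts to look and compute and a shell command to move; the robot and the scene stay as the last step left them, time stands still between calls to the robot, and variables do not carry over. Pictures are saved under pics/ and viewed, about 8 in all and at most 12, crops included, and the job is handed in when it is done.

```bash
ls; mkdir -p pics
cat > h.py <<'E'
import numpy as np, cv2
from station import r
def shot(n):
    return r.camera(n)
def save(c,f,box=None,s=1):
    im=c["color"][:,:,::-1]
    if box: a,b,w,h=box; im=im[b:b+h,a:a+w]
    cv2.imwrite("pics/"+f,cv2.resize(im,None,fx=s,fy=s,interpolation=cv2.INTER_CUBIC))
def ray(c,px):
    p=cv2.undistortPoints(np.float64(px).reshape(-1,1,2),np.array(c["mtx"]),np.array(c["D"])).reshape(-1,2)
    return np.c_[p,np.ones(len(p))]
def on_z(c,px,z):
    d=ray(c,px)@np.array(c["rotation"]).T; e=np.array(c["eye"])
    return e+d*((z-e[2])/d[:,2])[:,None]
def cloud(c,mask):
    v,u=np.nonzero(mask&(c["depth"]>0)); 
    return ray(c,np.c_[u,v])*c["depth"][v,u][:,None]@np.array(c["rotation"]).T+np.array(c["eye"])
E
python3 - <<'E'
from h import *
for n in ("scene","side"):
    c=shot(n); save(c,n+"1.png",s=1.25); print(n,np.round(c["eye"],3),np.round(c["rotation"],2).tolist())
    for q in ("red_marker","blue_marker","red_clip","blue_clip"):
        for d in r.silhouettes(n,q)[:4]:
            P=cloud(c,d["pixels"]); x,y,w,h=d["rect"]
            print(q,round(d["p"],2),[int(x*640),int(y*400),int(w*640),int(h*400)],np.round(np.median(P,0),3) if len(P) else None)
E
```

```text
pics
scene [-0.481 -0.49   0.862] [-0.39, 0.76, -0.47, 0.23]Traceback (most recent call last):
  File "<stdin>", line 6, in <module>
  File "h.py", line 17, in cloud
    return ray(c,np.c_[u,v])*c["depth"][v,u][:,None]@np.array(c["rotation"]).T+np.array(c["eye"])
           ~~~~~~~~~~~~~~~~~~~~~~~~~~~~~~~~~~~~~~~~~^~~~~~~~~~~~~~~~~~~~~~~~~~
ValueError: matmul: Input operand 1 has a mismatch in its core dimension 0, with gufunc signature (n?,k),(k,m?)->(n?,m?) (size 4 is different from 3)
```

```bash
cat > t.py <<'E'
s=open('h.py').read()
s=s.replace('    return r.camera(n)\n','''    c=dict(r.camera(n)); c["rotation"]=Rot(c["rotation"]); return c
def Rot(q): return R.from_quat(np.array(q)[[1,2,3,0]]).as_matrix()
''').replace("from station","from scipy.spatial.transform import Rotation as R\nfrom station")
open('h.py','w').write(s)
E
python3 t.py
python3 - <<'E'
from h import *
for n in ("scene","side"):
    c=shot(n); save(c,n+"1.png",s=1.25); print(n,np.round(c["eye"],3),np.round(c["rotation"],2).tolist())
    for q in ("red_marker","blue_marker","red_clip","blue_clip"):
        for d in r.silhouettes(n,q)[:4]:
            P=cloud(c,d["pixels"]); x,y,w,h=d["rect"]
            print(q,round(d["p"],2),[int(x*640),int(y*400),int(w*640),int(h*400)],np.round(np.median(P,0),3) if len(P) else None)
print(r.get_state())
E
```

```text
scene [-0.481 -0.49   0.862] [[0.46, -0.53, 0.72], [-0.89, -0.27, 0.37], [-0.0, -0.81, -0.59]]
red_marker 0.73 [291, 178, 2, 17] [0.58  0.148 0.012]
blue_marker 0.15 [421, 236, 48, 47] [ 0.459 -0.342  0.009]
red_clip 0.64 [421, 235, 48, 50] [ 0.457 -0.344  0.009]
blue_clip 0.78 [465, 213, 50, 30] [ 0.632 -0.417  0.01 ]
blue_clip 0.72 [364, 203, 48, 26] [ 0.553 -0.155  0.009]
side [0.367 0.9   0.742] [[-0.98, -0.12, 0.13], [-0.18, 0.59, -0.79], [0.02, -0.8, -0.6]]
red_marker 0.62 [347, 176, 42, 38] [ 0.347 -0.118  0.031]
red_marker 0.53 [281, 288, 33, 34] [0.489 0.368 0.012]
red_marker 0.43 [243, 227, 38, 14] [0.649 0.144 0.01 ]
blue_marker 0.43 [241, 229, 41, 11] [0.64  0.138 0.01 ]
red_clip 0.93 [327, 142, 29, 23] [ 0.468 -0.337  0.01 ]
blue_clip 0.93 [299, 167, 26, 25] [ 0.556 -0.134  0.01 ]
blue_clip 0.81 [292, 131, 25, 17] [ 0.636 -0.38   0.011]
{'time': 0.7, 'joint_pos': array([-1.15842393e+00,  3.52966653e-01,  1.63339257e+00,  3.01809987e-05,
        1.15522070e+00, -2.39903429e-03]), 'qvel': array([ 0.0011309 , -0.00101328,  0.00287898,  0.00207736, -0.0002894 ,
        0.00061339]), 'tau': array([-3.63393396e-03, -5.93617272e+01, -3.34524786e+01,  6.99382788e-02,
        1.58867013e-02, -2.39090394e-05]), 'tcp_pos': array([ 0.25187339, -0.57200283,  0.21460699]), 'eef_rot': array([-0.1456012 ,  0.14558025, -0.69195375,  0.69195859]), 'wrist_force': array([-0.01356723,  0.31132015,  0.73789084]), 'wrist_torque': array([ 0.01259606, -0.0492438 ,  0.04247646]), 'grip_width': 1.0003784274101544}
```

View pics/scene1.png

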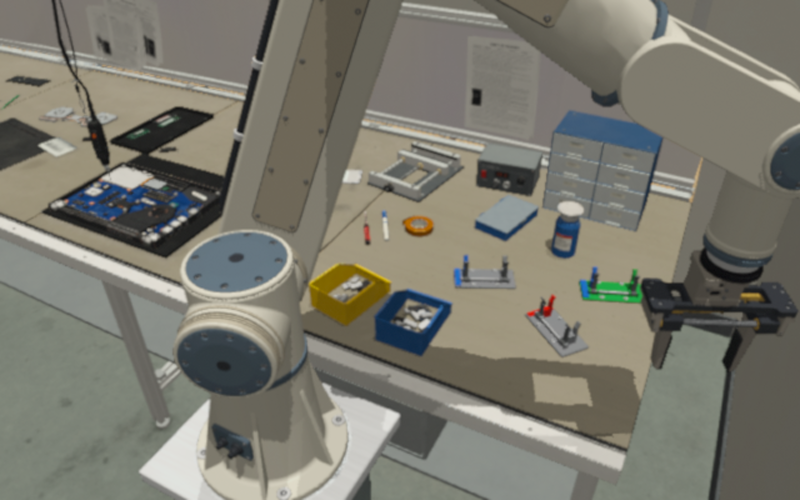

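View pics/side1.png

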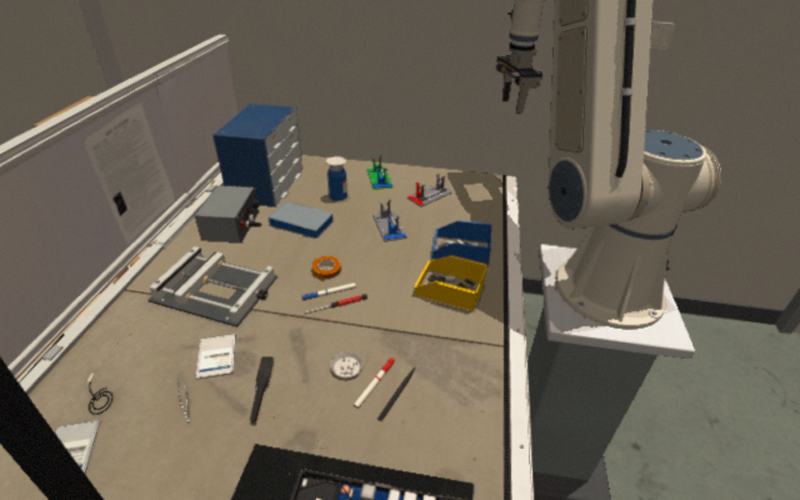

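```bash
cat >> h.py <<'E'
def rod(c,box,col):
    """marker pose from a box: PCA of points 5..16 mm high, cap direction from colour; box in px"""
    a,b,w,h=box; m=np.zeros((400,640),bool); m[b:b+h,a:a+w]=1
    I=c["color"].astype(int); hsv=cv2.cvtColor(c["color"],cv2.COLOR_RGB2HSV).astype(int)
    R_,G,B=I[...,0],I[...,1],I[...,2]
    cap=m&((R_>1.8*G)&(R_>1.8*B)&(R_>60) if col=="red" else (B>1.5*R_)&(B>60))
    bar=m&(I.min(2)>120)&(hsv[...,1]<60)
    return cap,bar
def cen(c,mask,z=.008):
    v,u=np.nonzero(mask); return on_z(c,np.c_[u,v],z)
E
python3 - <<'E'
from h import *
c=shot("side")
ims=[]
for (a,b,w,h),col in (((278,284,40,44),"red"),((238,225,48,18),"blue")):
    cap,bar=rod(c,(a,b,w,h),col)
    A,B=cen(c,cap),cen(c,bar); al=np.r_[A,B]
    m=al.mean(0); d=A.mean(0)-B.mean(0); d/=np.linalg.norm(d)
    s=(al-m)@d; mid=m+d*(s.max()+s.min())/2
    print(col,len(A),len(B),"mid",mid.round(4),"capdir",np.degrees(np.arctan2(d[1],d[0])).round(1),"len",np.ptp(s).round(3))
save(c,"side2.png",(225,120,190,220),2.7)
for q in ("red_marker","blue_marker","red_clip","blue_clip","red_marker_cap","blue_marker_cap","red_clip_seat","blue_clip_seat"):
    for d in r.tip_of("side",q)[:3]:
        p=np.array(d["centre"])*[640,400]; z={"t":.03,"p":.006}.get(q[-1],0)
        print(q,round(d["p"],2),p.round(),on_z(c,p,z if "seat" in q or "cap" in q else 0)[0].round(3))
E
```

```text
red 58 260 mid [0.5015 0.3414 0.008 ] capdir -142.7 len 0.107
blue 39 104 mid [0.6441 0.1346 0.008 ] capdir 34.7 len 0.124
red_marker 0.68 [300. 307.] [0.488 0.36  0.   ]
blue_marker 0.57 [263. 234.] [0.643 0.136 0.   ]
red_clip 0.65 [356. 232.] [0.382 0.073 0.   ]
red_clip 0.61 [345. 160.] [ 0.46  -0.318  0.   ]
blue_clip 0.93 [311. 180.] [ 0.562 -0.164  0.   ]
blue_clip 0.8 [300. 141.] [ 0.657 -0.428  0.   ]
red_marker_cap 0.58 [311. 294.] [0.468 0.322 0.006]
blue_marker_cap 0.55 [318. 314.] [0.442 0.376 0.006]
red_clip_seat 0.95 [347. 149.] [ 0.457 -0.349  0.03 ]
blue_clip_seat 0.87 [306. 175.] [ 0.574 -0.146  0.03 ]
blue_clip_seat 0.82 [303. 136.] [ 0.642 -0.42   0.03 ]
blue_clip_seat 0.39 [252. 239.] [0.656 0.19  0.03 ]
```

View pics/side2.png

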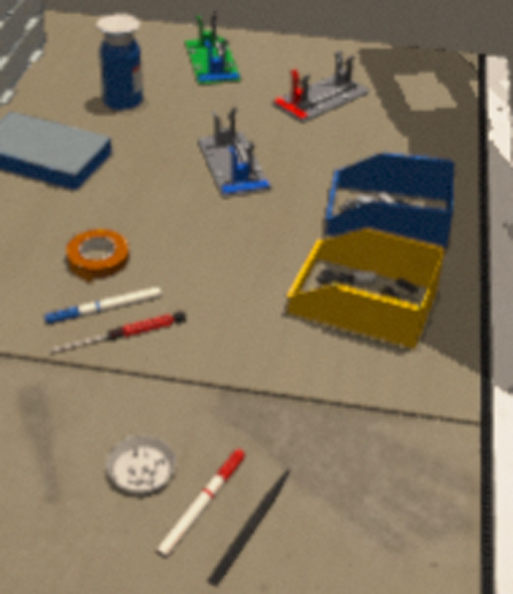

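Wanted: red marker (side crop 200,500) versus the red screwdriver (145,325) and the black spudger (250,525). Blue marker (103,305) versus the same screwdriver. Red clip (320,90). Blue clip is the grey one with a blue end (235,160); the green-based one (212,48) is the look-alike. Next I look from above the clips.

```bash
python3 -m creep '[{"x":3,"y":4,"z":2},{"x":3,"y":4,"z":2},{"x":3,"y":4,"z":2},{"x":3,"y":4,"z":2},{"x":3,"y":4,"z":2},{"x":3,"y":4,"z":2},{"x":2,"y":4,"z":1},{"x":0}]'
cat >> h.py <<'E'
def tool():
    s=r.get_state(); M=Rot(s["eef_rot"]); return s,M
E
python3 - <<'E'
from h import *
c=shot("wrist"); s,M=tool(); print(s["time"],s["tcp_pos"].round(4)); print(M.round(3)); print(c["eye"],c["rotation"].round(2))
save(c,"w1.png",s=1.25)
for q in ("red_clip","blue_clip"):
    for d in r.tip_of("wrist",q+"_seat")[:3]:
        p=np.array(d["centre"])*[640,400]; print(q,round(d["p"],2),p.round(),on_z(c,p,.03)[0].round(4))
E
```

```text
1.2 [ 0.2519 -0.572   0.2146]
[[-0.915 -0.     0.403]
 [-0.403 -0.    -0.915]
 [ 0.    -1.     0.   ]]
[ 0.32749936 -0.54005461  0.38453372] [[ 0.4  -0.88 -0.26]
 [-0.92 -0.39 -0.12]
 [-0.    0.29 -0.96]]schema error: expected keys hand, x, y, z, wx, wy, wz
```

View pics/w1.png

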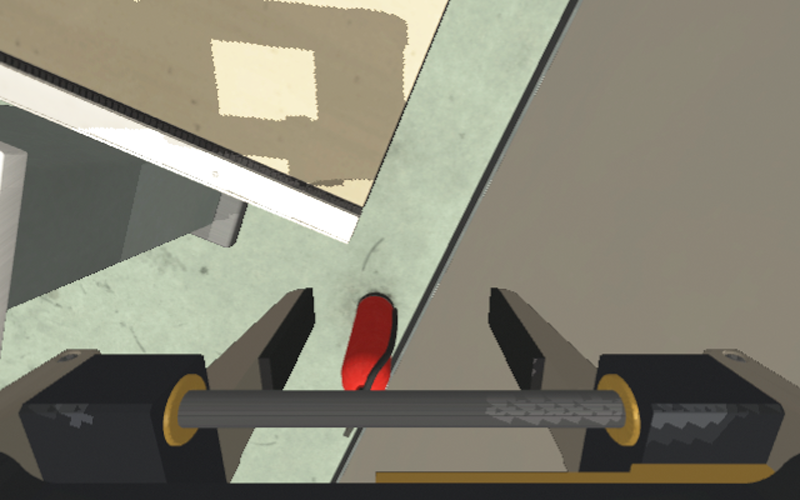

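The wrist view shows only the table edge and the floor; the fingers are at (310,330) and (495,330) in the picture. Each row needs all the keys, so I resend.

```bash
python3 -m creep '[{"hand":100,"x":2.5,"y":4,"z":1.5,"wx":0,"wy":0,"wz":0},{"hand":100,"x":2.5,"y":4,"z":1.5,"wx":0,"wy":0,"wz":0},{"hand":100,"x":3,"y":4,"z":1.5,"wx":0,"wy":0,"wz":0},{"hand":100,"x":3,"y":4,"z":1.5,"wx":0,"wy":0,"wz":0},{"hand":100,"x":3,"y":4,"z":1,"wx":0,"wy":0,"wz":0},{"hand":100,"x":3,"y":4,"z":1,"wx":0,"wy":0,"wz":0},{"hand":100,"x":3,"y":4,"z":0,"wx":0,"wy":0,"wz":0},{"hand":100,"x":0,"y":0,"z":0,"wx":0,"wy":0,"wz":0}]'
python3 - <<'E'
from h import *
c=shot("wrist"); s,M=tool(); print(s["time"],s["tcp_pos"].round(4)); print(c["mtx"],c["eye"])
save(c,"w2.png",s=1.25); np.savez("w2.npz",**{k:np.array(c[k]) for k in c})
for q in ("red_clip","blue_clip"):
    for d in r.tip_of("wrist",q+"_seat")[:3]:
        p=np.array(d["centre"])*[640,400]; print(q,round(d["p"],2),p.round(),on_z(c,p,.03)[0].round(4))
E
```

```text
time: 2.3
tcp_pos: [0.4534, -0.2897, 0.2948]
eef_rot: [0.147, -0.147, 0.692, -0.692]
wrist_force: [-0.6, -0.2, 0.4]
grip_width: 0.998
2.35 [ 0.4524 -0.2911  0.2947]
[[283.51737344   0.         320.91128208]
 [  0.         283.51737344 199.61793343]
 [  0.           0.           1.        ]] [ 0.52880973 -0.2575452   0.46483346]
red_clip 0.77 [354. 172.] [ 0.471  -0.3399  0.03  ]
blue_clip 0.96 [264.  63.] [ 0.5589 -0.1568  0.03  ]
blue_clip 0.65 [453.  89.] [ 0.6373 -0.4167  0.03  ]
```

View pics/w2.png

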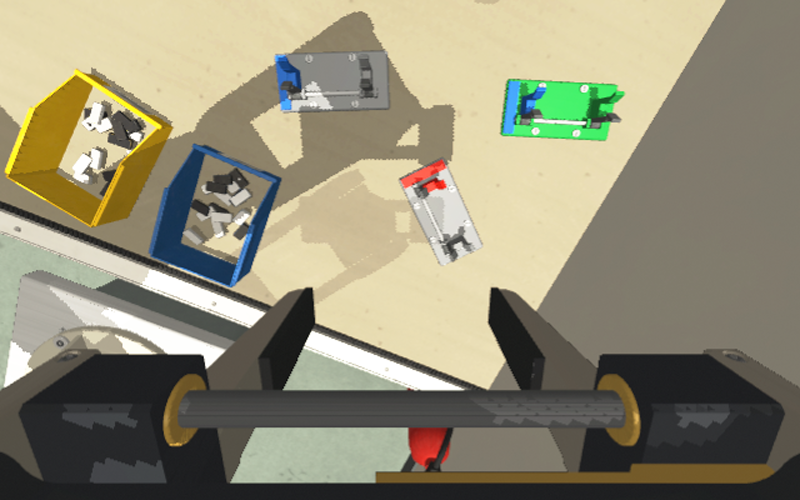

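The close view shows the blue clip at (333,80) with its blue end on the left, the red clip at (441,210) with its red end at the top, and the green look-alike at (560,108). I fit the base plates by depth.

Run:
```python
from h import *
c=dict(np.load("w2.npz"))
I=c["color"].astype(int)
v,u=np.nonzero(c["depth"]>=0); P=cloud(c,np.ones((400,640),bool)&True)
v,u=np.nonzero(c["depth"]>0); C=I[v,u]
tab=(abs(P[:,2])<.004); print("table z",np.median(P[tab][:,2]).round(4))
for q,x0,y0 in (("red",.471,-.34),("blue",.559,-.157)):
    n=np.hypot(P[:,0]-x0,P[:,1]-y0)<.085
    b=n&(P[:,2]>.0045)&(P[:,2]<.012)
    (cx,cy),wh,a=cv2.minAreaRect((P[b][:,:2]*1000).astype(np.float32))
    box=cv2.boxPoints(((cx,cy),wh,a))
    col=(C[:,0]>1.8*C[:,1])&(C[:,0]>80) if q=="red" else (C[:,2]>1.8*C[:,0])&(C[:,2]>80)
    k=P[n&col&(P[:,2]<.012)].mean(0)*1000
    ang=np.radians(a) if wh[0]>wh[1] else np.radians(a+90)
    d=np.array([np.cos(ang),np.sin(ang)]); 
    if (k[:2]-[cx,cy])@d<0: d=-d
    x=np.array([d[1],-d[0]])
    print(q,"centre",round(cx,1),round(cy,1),"size",np.round(wh,1),"y-dir deg",np.degrees(np.arctan2(d[1],d[0])).round(1),"n",b.sum())
    hi=n&(P[:,2]>.03); L=(P[hi][:,:2]*1000-[cx,cy])
    print(" high pts in clip frame:"); 
    for z0,z1 in ((.03,.05),(.05,.07)):
        h=n&(P[:,2]>z0)&(P[:,2]<z1); L=(P[h][:,:2]*1000-[cx,cy]); lx,ly=L@x,L@d
        for s in (-1,1):
            m=ly*s>0; print("  z",z0,"end",s,"x hist",np.histogram(lx[m],bins=range(-36,40,4))[0])
```

```text
table z 0.0021
red centre 465.1 -341.6 size [160.9 135.5] y-dir deg 87.8 n 2447
 high pts in clip frame:
  z 0.03 end -1 x hist [ 0  2 20  8 10 10 15  1  0  0  0  0  0  0  0  0  0  0]
  z 0.03 end 1 x hist [ 0  0  0  0  0  0  0  0  0  0  0  0  0  0  3 12 11 14]
  z 0.05 end -1 x hist [ 6 19 15  2  0 11 18  6  0  0  0  0  0  0  0  0  0  0]
  z 0.05 end 1 x hist [ 0  0  0  0  0  0  0  0  0  0  0  0  1 11 22 11  0  1]
blue centre 565.1 -155.0 size [145.7 153.8] y-dir deg 146.0 n 3276
 high pts in clip frame:
  z 0.03 end -1 x hist [10  6  4 10 32  8  0  0  0  0  0  0  0  0  0  0  0  0]
  z 0.03 end 1 x hist [ 0  0  0  0  0  0  0  0  0  0 19 14 14 10 24 35  2  0]
  z 0.05 end -1 x hist [26 13  2  0  9 33 17  0  0  0  0  0  0  0  0  0  0  0]
  z 0.05 end 1 x hist [ 0  0  0  0  0  0  0  0  0  1 19 24  6  0  0 23 29  8]
```

```bash
cat >> h.py <<'E'
def H(c):
    """per-pixel world XYZ map"""
    v,u=np.mgrid[0:400,0:640]; P=ray(c,np.c_[u.ravel(),v.ravel()])*c["depth"].reshape(-1,1)@c["rotation"].T+c["eye"]
    return P.reshape(400,640,3)
def clipfit(c,q,xy,z0=.002,show=None):
    W=H(c); z=W[...,2]-z0; I=c["color"].astype(int)
    m=((z>.0045)&(z<.012)&(np.hypot(W[...,0]-xy[0],W[...,1]-xy[1])<.09)&(c["depth"]>0)).astype(np.uint8)
    m=cv2.morphologyEx(m,cv2.MORPH_OPEN,np.ones((3,3),np.uint8))
    n,l,st,ce=cv2.connectedComponentsWithStats(m); k=1+st[1:,4].argmax(); b=l==k
    (cx,cy),wh,a=cv2.minAreaRect((W[b][:,:2]*1000).astype(np.float32))
    col=(I[...,0]>1.8*I[...,1])&(I[...,0]>80) if q=="red" else (I[...,2]>1.8*I[...,0])&(I[...,2]>80)
    kk=W[b&col].mean(0)*1000; ang=np.radians(a if wh[0]>wh[1] else a+90)
    d=np.array([np.cos(ang),np.sin(ang)]); d*=np.sign((kk[:2]-[cx,cy])@d); x=np.array([d[1],-d[0]])
    print(q,"centre",round(cx,1),round(cy,1),"size",np.round(wh,1),"ydir",np.degrees(np.arctan2(d[1],d[0])).round(1),"n",b.sum())
    L=W[...,:2]*1000-[cx,cy]; lx,ly=L@x,L@d
    for s in (-1,1):
        h=(z>.045)&(z<.07)&(abs(ly*s-42)<14)&(abs(lx)<32); print("  fork",s,"lx hist(4mm from -32)",np.histogram(lx[h],bins=range(-32,36,4))[0],"ly",np.median(ly[h]).round(1))
    return cx,cy,np.arctan2(d[1],d[0])
E
python3 - <<'E'
from h import *
c=dict(np.load("w2.npz"))
clipfit(c,"red",(.471,-.34)); clipfit(c,"blue",(.559,-.157))
E
```

```text
red centre 469.0 -341.2 size [130.5  62.8] ydir 50.5 n 1979
  fork -1 lx hist(4mm from -32) [ 0  0  0  0 12 21 17  0  0  1 21 19  3  0  0  0] ly -40.5
  fork 1 lx hist(4mm from -32) [ 0  0  0  0 12 20 19  1  0  4 19 23  6  0  0  0] ly 42.5
blue centre 565.2 -142.5 size [41.5 84.5] ydir 115.8 n 1315
  fork -1 lx hist(4mm from -32) [ 0  7 23 16  8  0  0 26 32 13  0  0  0  0  0  0] ly -50.4
  fork 1 lx hist(4mm from -32) [ 0  8 26 18  8  0  0 24 35 16  0  0  0  0  0  0] ly 32.8
```

Red clip: centre (469,-341) mm, +y direction 50.5°. Blue clip, shifted to match its forks: about (558,-156) mm, 115.8°. I head for the blue marker.

```bash
python3 -m creep '[{"hand":100,"x":1.5,"y":5.25,"z":-1,"wx":0,"wy":0,"wz":0},{"hand":100,"x":1.5,"y":5.25,"z":-1,"wx":0,"wy":0,"wz":0},{"hand":100,"x":1.5,"y":5.25,"z":-1,"wx":0,"wy":0,"wz":0},{"hand":100,"x":1.5,"y":5.25,"z":-1,"wx":0,"wy":0,"wz":0},{"hand":60,"x":1.5,"y":5.25,"z":-1,"wx":0,"wy":0,"wz":0},{"hand":30,"x":1.5,"y":5.25,"z":-1,"wx":0,"wy":0,"wz":0},{"hand":30,"x":1.5,"y":5.25,"z":-1,"wx":0,"wy":0,"wz":0},{"hand":30,"x":1.5,"y":5.25,"z":-1,"wx":0,"wy":0,"wz":0}]' 40
cat >> h.py <<'E'
def marker(c,q,xy):
    W=H(c); I=c["color"].astype(int); n=(np.hypot(W[...,0]-xy[0],W[...,1]-xy[1])<.1)&(c["depth"]>0)&(W[...,2]>.003)&(W[...,2]<.025)
    R_,G,B=I[...,0],I[...,1],I[...,2]
    cap=n&((R_>1.8*G)&(R_>1.8*B)&(R_>70) if q=="red" else (B>1.5*R_)&(B>60))
    bar=n&(I.min(2)>110)&(I.max(2)-I.min(2)<45)
    out=[]
    for m in (cap,bar):
        m=cv2.dilate(m.astype(np.uint8),np.ones((2,2))); k,l,st,ce=cv2.connectedComponentsWithStats(m)
        for i in 1+np.argsort(-st[1:,4])[:4]:
            if st[i,4]<15: continue
            p=cen(c,l==i,.008)[:,:2]*1000; mu=p.mean(0); w,V=np.linalg.eigh(np.cov((p-mu).T))
            out.append(1); print(q,"cap" if len(out)==0 or m is not None and (l==i)[cap].any() else "bar",st[i].tolist(),"mu",mu.round(1),"len/wid",(np.sqrt(12*w[::-1])).round(1),"ang",np.degrees(np.arctan2(V[1,1],V[0,1])).round(1))
E
python3 - <<'E'
from h import *
c=shot("wrist"); s,M=tool(); print(s["time"],s["tcp_pos"].round(4),s["grip_width"])
save(c,"w3.png",s=1.25); np.savez("w3.npz",**{k:np.array(c[k]) for k in c})
marker(c,"blue",(.644,.135))
for d in r.tip_of("wrist","blue_marker")[:2]+r.tip_of("wrist","blue_marker_cap")[:2]:
    p=np.array(d["centre"])*[640,400]; print(round(d["p"],2),p.round(),on_z(c,p,.004)[0].round(4))
E
```

```text
time: 3.45
tcp_pos: [0.5726, 0.128, 0.2142]
eef_rot: [-0.145, 0.145, -0.692, 0.692]
wrist_force: [1.1, 0.1, -0.2]
grip_width: 0.59
3.5 [0.5736 0.1334 0.213 ] 0.5436802194726732
blue cap [327, 72, 13, 33, 324] mu [682.3 158.9] len/wid [37.3 12.3] ang -148.3
blue cap [332, 118, 10, 5, 36] mu [650.  139.1] len/wid [12.3  4.6] ang 121.2
blue bar [332, 121, 15, 54, 524] mu [620.1 121.1] len/wid [69.7 12.9] ang -148.5
blue bar [388, 112, 32, 34, 302] mu [676.3  52.4] len/wid [47.5 44.1] ang -151.9
blue bar [291, 71, 11, 53, 179] mu [653.8 196.6] len/wid [62.1  4.2] ang -147.7
blue cap [330, 103, 11, 17, 162] mu [659.2 145.1] len/wid [19.5 13. ] ang -154.0
0.84 [335. 125.] [0.643  0.1375 0.004 ]
0.8 [332.  85.] [0.6852 0.1616 0.004 ]
```

View pics/w3.png

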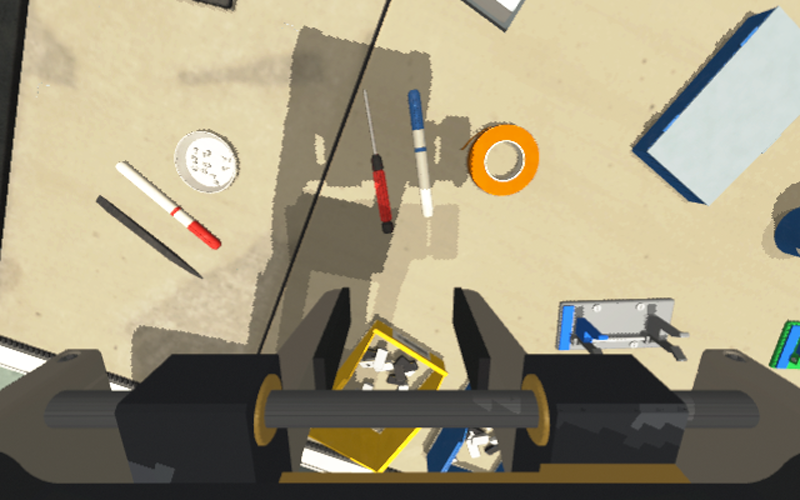

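The picture shows the blue marker at (420,155) with its cap up, the driver 43 px to its left and the tape to its right. The red marker is at (168,205) with the spudger at (150,235) and the dish at (207,160). Blue marker middle: (644,136) mm, cap direction 31.5°.

```bash
python3 -m creep '[{"hand":30,"x":1.8,"y":0.2,"z":-3.9,"wx":0,"wy":0,"wz":0.034},{"hand":30,"x":1.8,"y":0.2,"z":-3.9,"wx":0,"wy":0,"wz":0.034},{"hand":30,"x":1.8,"y":0.2,"z":-3.9,"wx":0,"wy":0,"wz":0.034},{"hand":30,"x":1.8,"y":0.2,"z":-3.8,"wx":0,"wy":0,"wz":0.034},{"hand":30,"x":0,"y":0,"z":0,"wx":0,"wy":0,"wz":0},{"hand":30,"x":0,"y":0,"z":0,"wx":0,"wy":0,"wz":0}]'
python3 - <<'E'
from h import *
s,M=tool(); print(s["tcp_pos"].round(4),np.degrees(np.arctan2(M[1,0],M[0,0])),s["grip_width"])
c=dict(np.load("w3.npz")); marker(c,"red",(.49,.362))
E
```

```text
time: 4.35
tcp_pos: [0.644, 0.1345, 0.0607]
eef_rot: [-0.192, 0.191, -0.681, 0.681]
wrist_force: [-0.1, -0.2, 0.5]
grip_width: 0.3
[0.644  0.1345 0.0607] -148.56527551331152 0.3003601507927175
red cap [150, 177, 28, 24, 304] mu [473. 318.] len/wid [38.5 15. ] ang 69.6
red cap [137, 165, 9, 9, 40] mu [487.5 353.3] len/wid [15.4  5. ] ang 154.5
red bar [139, 105, 51, 51, 2022] mu [549.4 337.2] len/wid [56.4 55.6] ang 135.8
red cap [92, 129, 51, 43, 606] mu [499.8 387.9] len/wid [69.2 14.9] ang 69.1
red cap [139, 168, 17, 15, 150] mu [482.7 343.7] len/wid [18.7 14.9] ang 86.6
```

```bash
python3 -m creep '[{"hand":30,"x":0,"y":0.1,"z":-3,"wx":0,"wy":0,"wz":0},{"hand":30,"x":0,"y":0,"z":-2,"wx":0,"wy":0,"wz":0},{"hand":30,"x":0,"y":0,"z":-0.7,"wx":0,"wy":0,"wz":0},{"hand":0,"x":0,"y":0,"z":0,"wx":0,"wy":0,"wz":0},{"hand":0,"x":0,"y":0,"z":0,"wx":0,"wy":0,"wz":0},{"hand":0,"x":0,"y":0,"z":0,"wx":0,"wy":0,"wz":0},{"hand":0,"x":0,"y":0,"z":0,"wx":0,"wy":0,"wz":0}]' 50
python3 -m creep '[{"hand":0,"x":0,"y":0,"z":3,"wx":0,"wy":0,"wz":0},{"hand":0,"x":0,"y":0,"z":4,"wx":0,"wy":0,"wz":0},{"hand":0,"x":0,"y":0,"z":4,"wx":0,"wy":0,"wz":0},{"hand":0,"x":0,"y":0,"z":0,"wx":0,"wy":0,"wz":0}]'
```

```text
time: 5.22
tcp_pos: [0.6445, 0.1372, 0.0034]
eef_rot: [-0.193, 0.192, -0.68, 0.68]
wrist_force: [-0.6, -0.7, 4.3]
grip_width: 0.12
time: 5.72
tcp_pos: [0.6462, 0.1375, 0.1162]
eef_rot: [-0.194, 0.19, -0.68, 0.681]
wrist_force: [1.1, 0.3, 0.2]
grip_width: 0.118
```

```bash
python3 -m creep '[{"hand":0,"x":-1.1,"y":-3.65,"z":0.4,"wx":0,"wy":0,"wz":0.184},{"hand":0,"x":-1.1,"y":-3.65,"z":0.4,"wx":0,"wy":0,"wz":0.184},{"hand":0,"x":-1.1,"y":-3.65,"z":0.4,"wx":0,"wy":0,"wz":0.184},{"hand":0,"x":-1.1,"y":-3.65,"z":0.4,"wx":0,"wy":0,"wz":0.184},{"hand":0,"x":-1.1,"y":-3.65,"z":0.4,"wx":0,"wy":0,"wz":0.184},{"hand":0,"x":-1.1,"y":-3.65,"z":0.4,"wx":0,"wy":0,"wz":0.184},{"hand":0,"x":-1,"y":-3.7,"z":0.3,"wx":0,"wy":0,"wz":0.184},{"hand":0,"x":-1,"y":-3.7,"z":0,"wx":0,"wy":0,"wz":0.184}]'
python3 -m creep '[{"hand":0,"x":0,"y":0,"z":0,"wx":0,"wy":0,"wz":0},{"hand":0,"x":0,"y":0,"z":0,"wx":0,"wy":0,"wz":0}]'
python3 - <<'E'
from h import *
c=shot("wrist"); s,M=tool(); print(s["time"],s["tcp_pos"].round(4),np.degrees(np.arctan2(M[1,0],M[0,0])).round(2),s["joint_pos"].round(2))
save(c,"w4.png",s=1.25); np.savez("w4.npz",**{k:np.array(c[k]) for k in c})
clipfit(c,"blue",(.558,-.156))
for d in r.tip_of("wrist","blue_clip_seat")[:2]:
    p=np.array(d["centre"])*[640,400]; print(round(d["p"],2),p.round(),on_z(c,p,.03)[0].round(4))
E
```

```text
time: 6.72
tcp_pos: [0.5569, -0.157, 0.1387]
eef_rot: [-0.6, 0.601, -0.374, 0.373]
wrist_force: [-0.6, 0.4, 0.8]
grip_width: 0.124
time: 6.98
tcp_pos: [0.5575, -0.1555, 0.1388]
eef_rot: [-0.599, 0.599, -0.377, 0.376]
wrist_force: [0.3, 0.9, 0.6]
grip_width: 0.118
7.025 [ 0.5577 -0.1552  0.139 ] -64.22 [-0.27  0.37  1.8   0.    0.98 -0.72]
blue centre 555.5 -147.2 size [ 62.4 113.7] ydir 115.5 n 3233
  fork -1 lx hist(4mm from -32) [0 0 0 0 0 0 0 0 0 0 0 0 0 0 0 0] ly nan
  fork 1 lx hist(4mm from -32) [ 0  0  0  0 30 15  0  0  0  6 56 49 10  0  0  0] ly 33.7
0.85 [324. 198.] [ 0.5614 -0.1549  0.03  ]
  return _methods._mean(a, axis=axis, dtype=dtype,
  ret = ret.dtype.type(ret / rcount)
```

View pics/w4.png

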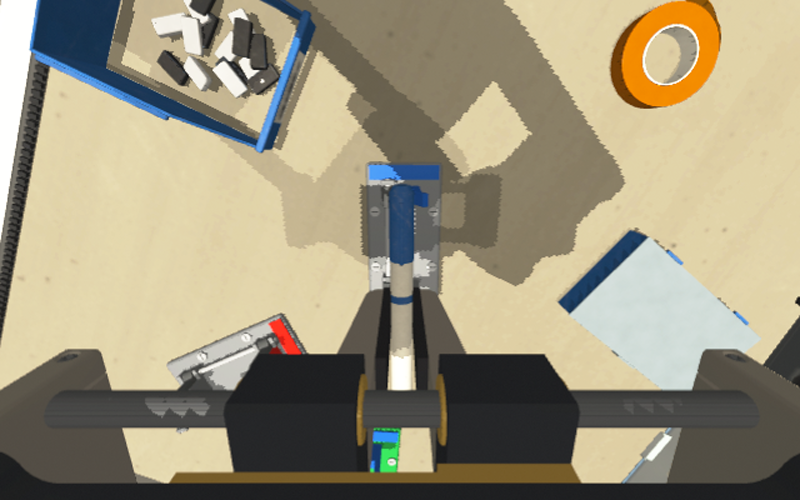

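The picture shows the rod over the clip, cap at (401,220) towards the blue end (403,172). I measure the rod and the clip in the same image, so that calibration error cancels.

```bash
cat >> h.py <<'E'
def lateral(c,q,zr,ydir,s0,tcp,sign=1):
    """clip-x positions (mm, relative to TCP) of held rod and of base plate, per y slice"""
    W=H(c); y=np.array([np.cos(ydir),np.sin(ydir)]); x=np.array([y[1],-y[0]]); I=c["color"].astype(int)
    z=W[...,2]; ok=c["depth"]>0; L=(W[...,:2]-tcp[:2])*1000; lx,ly=L@x,L@y
    rod=ok&(z>zr-.004)&(z<zr+.016)&(abs(lx)<15)
    print(q,"rod z",np.percentile(z[rod],[5,50,95]).round(4))
    for a in range(15,66,8):
        m=rod&(ly>a)&(ly<a+8)
        if m.sum()>10: print("  rod y",a,"x",lx[m].min().round(1),lx[m].max().round(1),"mid",((lx[m].min()+lx[m].max())/2).round(2))
    print("  rod end y",ly[rod].max().round(1))
    b=ok&(z>.006)&(z<.0145)&(abs(lx)<40)&(ly>15)&(ly<80)
    for a in range(20,80,6):
        m=b&(ly>a)&(ly<a+6)
        if m.sum()>10: print("  base y",a,"x",np.percentile(lx[m],[1,99]).round(1),"mid",np.percentile(lx[m],[1,99]).mean().round(2),m.sum())
    print("  base end y",np.percentile(ly[b],99.5).round(1))
    for z0 in (.028,.04,.046,.05,.054,.058):
        m=ok&(z>z0+.002)&(z<z0+.006)&(abs(ly-42)<10)&(abs(lx)<30); print("  fork z",z0,"x",np.sort(lx[m]).round(0).astype(int)[::max(1,m.sum()//14)])
E
python3 - <<'E'
from h import *
c=dict(np.load("w4.npz")); lateral(c,"blue",.139-.0034,np.radians(115.8),0,(.5577,-.1552))
E
```

```text
blue rod z [0.143  0.1463 0.1486]
  rod y 15 x -5.4 5.3 mid -0.06
  rod y 23 x -5.9 5.8 mid -0.04
  rod y 31 x -5.8 5.8 mid -0.03
  rod y 39 x -5.7 5.7 mid -0.0
  rod y 47 x -5.6 5.6 mid 0.01
  rod y 55 x -5.6 5.6 mid 0.02
  rod end y 61.7
  base y 20 x [-29.1  32.4] mid 1.65 179
  base y 26 x [-29.3  32.2] mid 1.44 164
  base y 32 x [-29.8  33. ] mid 1.57 114
  base y 38 x [-29.6  32.9] mid 1.64 146
  base y 44 x [-29.4  32.8] mid 1.7 232
  base y 50 x [-28.1  32.5] mid 2.18 312
  base y 56 x [-29.1  32.4] mid 1.65 339
  base y 62 x [-27.8  31. ] mid 1.6 214
  base end y 64.9
  fork z 0.028 x [10 11 12 13 14]
  fork z 0.04 x [-10   9]
  fork z 0.046 x [ 9 10 10 10 10 10 10 10 10 10 11 11 11 11 11 11 11 11 11 11 12 12 12 12
 12 12 14]
  fork z 0.05 x [-10  12  12  12  13  13  13  13  13  14  14  14  14  15  16  17  17  17
  18  18  18]
  fork z 0.054 x [-12 -12 -11 -11 -10  13  14  14  14  15  15  15  16  16  17  17  18]
  fork z 0.058 x [-12 -12 -12 -11 -11 -11 -11 -11 -11 -10 -10 -10 -10 -10 -10 -10 -10 -10
 -10 -10 -10 -10  -9  -9]
```

```bash
python3 -m creep '[{"hand":0,"x":0.15,"y":0.07,"z":-2,"wx":0,"wy":0,"wz":0},{"hand":0,"x":0,"y":0,"z":-3,"wx":0,"wy":0,"wz":0},{"hand":0,"x":0,"y":0,"z":-2,"wx":0,"wy":0,"wz":0},{"hand":0,"x":0,"y":0,"z":0,"wx":0,"wy":0,"wz":0},{"hand":0,"x":0,"y":0,"z":-1,"wx":0,"wy":0,"wz":0},{"hand":0,"x":0,"y":0,"z":0,"wx":0,"wy":0,"wz":0}]' 60
python3 -m creep '[{"hand":0,"x":0,"y":0,"z":-0.6,"wx":0,"wy":0,"wz":0},{"hand":0,"x":0,"y":0,"z":0,"wx":0,"wy":0,"wz":0}]'
```

```text
time: 7.82
tcp_pos: [0.5594, -0.155, 0.0595]
eef_rot: [-0.599, 0.599, -0.375, 0.375]
wrist_force: [-0.8, -0.2, -0.6]
grip_width: 0.116
time: 8.07
tcp_pos: [0.5597, -0.1553, 0.0536]
eef_rot: [0.599, -0.599, 0.375, -0.376]
wrist_force: [0.4, 0.9, -0.2]
grip_width: 0.117
```

```bash
python3 -m creep '[{"hand":0,"x":0,"y":0,"z":-0.5,"wx":0,"wy":0,"wz":0},{"hand":0,"x":0,"y":0,"z":-0.4,"wx":0,"wy":0,"wz":0},{"hand":0,"x":0,"y":0,"z":0,"wx":0,"wy":0,"wz":0}]'
python3 -m creep '[{"hand":0,"x":0,"y":0,"z":-0.5,"wx":0,"wy":0,"wz":0},{"hand":0,"x":0,"y":0,"z":-0.5,"wx":0,"wy":0,"wz":0},{"hand":0,"x":0,"y":0,"z":0,"wx":0,"wy":0,"wz":0}]'
```

```text
time: 8.45
tcp_pos: [0.5594, -0.1553, 0.0442]
eef_rot: [-0.599, 0.599, -0.375, 0.375]
wrist_force: [1.9, 0.7, -1.3]
grip_width: 0.116
time: 8.82
tcp_pos: [0.5583, -0.1552, 0.0338]
eef_rot: [-0.599, 0.6, -0.376, 0.374]
wrist_force: [-0.2, 0.1, 0.1]
grip_width: 0.117
```

```bash
python3 -m creep '[{"hand":0,"x":0,"y":0,"z":-0.2,"wx":0,"wy":0,"wz":0},{"hand":0,"x":0,"y":0,"z":0,"wx":0,"wy":0,"wz":0}]'
python3 -m creep '[{"hand":0,"x":0,"y":0,"z":-0.2,"wx":0,"wy":0,"wz":0},{"hand":0,"x":0,"y":0,"z":0,"wx":0,"wy":0,"wz":0}]'
python3 - <<'E'
from h import *
c=shot("wrist"); s,M=tool(); print(s["time"],s["tcp_pos"].round(4))
W=H(c); y=np.array([-.4352,.9003]); x=np.array([y[1],-y[0]]); L=(W[...,:2]-s["tcp_pos"][:2])*1000; lx,ly=L@x,L@y
for a in range(25,66,8):
    m=(abs(lx)<3)&(ly>a)&(ly<a+8)&(c["depth"]>0); print(a,(np.median(W[m][:,2]).round(4)) if m.sum() else None,m.sum())
E
```

```text
time: 9.07
tcp_pos: [0.5586, -0.1553, 0.0333]
eef_rot: [-0.599, 0.6, -0.376, 0.375]
wrist_force: [-3.6, 0.9, 12.7]
grip_width: 0.118
time: 9.32
tcp_pos: [0.5587, -0.1553, 0.0332]
eef_rot: [-0.599, 0.6, -0.376, 0.375]
wrist_force: [-10.6, 2.8, 34.2]
grip_width: 0.121
9.375 [ 0.5587 -0.1553  0.0332]
25 0.1344 298
33 0.0422 136
41 0.0421 142
49 0.0419 142
57 0.0392 178
65 0.0023 104
```

Blue is home: the floor takes 34 N and the rod top is at 42 mm. I relieve the push, release and lift.

```bash
python3 -m creep '[{"hand":0,"x":0,"y":0,"z":0.35,"wx":0,"wy":0,"wz":0},{"hand":32,"x":0,"y":0,"z":0,"wx":0,"wy":0,"wz":0},{"hand":32,"x":0,"y":0,"z":0,"wx":0,"wy":0,"wz":0},{"hand":32,"x":0,"y":0,"z":1,"wx":0,"wy":0,"wz":0},{"hand":32,"x":0,"y":0,"z":3,"wx":0,"wy":0,"wz":0},{"hand":32,"x":0,"y":0,"z":5,"wx":0,"wy":0,"wz":0},{"hand":32,"x":-0.5,"y":3,"z":3,"wx":0,"wy":0,"wz":0.184},{"hand":32,"x":-0.5,"y":4,"z":1,"wx":0,"wy":0,"wz":0.184}]'
python3 - <<'E'
from h import *
c=shot("wrist"); save(c,"w5.png"); s,M=tool(); print(s["tcp_pos"].round(4))
W=H(c); y=np.array([-.4352,.9003]); x=np.array([y[1],-y[0]]); L=(W[...,:2]-np.array([.5591,-.1547]))*1000; lx,ly=L@x,L@y
for a in range(-66,66,8):
    m=(abs(lx)<3)&(ly>a)&(ly<a+8)&(c["depth"]>0); print(a,(np.median(W[m][:,2]).round(4)) if m.sum() else None,m.sum(),end='; ')
E
```

```text
time: 10.38
tcp_pos: [0.5505, -0.0853, 0.1668]
eef_rot: [0.659, -0.658, 0.256, -0.259]
wrist_force: [0.7, 0.9, -0.4]
grip_width: 0.319
[ 0.5495 -0.0812  0.167 ]
-66 None 0; -58 None 0; -50 None 0; -42 None 0; -34 None 0; -26 None 0; -18 None 0; -10 None 0; -2 None 0; 6 0.0415 29; 14 0.0414 36; 22 0.042 37; 30 0.0423 36; 38 0.0422 37; 46 0.042 40; 54 0.0393 74; 62 0.2246 1232;
```

```bash
python3 -m creep '[{"hand":32,"x":-0.55,"y":4.05,"z":0,"wx":0,"wy":0,"wz":0.178},{"hand":32,"x":-0.55,"y":4.05,"z":0,"wx":0,"wy":0,"wz":0.178},{"hand":32,"x":-0.55,"y":4.05,"z":0,"wx":0,"wy":0,"wz":0.178},{"hand":32,"x":-0.55,"y":4.05,"z":0,"wx":0,"wy":0,"wz":0.178},{"hand":32,"x":-0.55,"y":4.05,"z":0,"wx":0,"wy":0,"wz":0.178},{"hand":32,"x":-0.55,"y":4.05,"z":0,"wx":0,"wy":0,"wz":0.178},{"hand":32,"x":-0.55,"y":4.05,"z":0,"wx":0,"wy":0,"wz":0.178},{"hand":32,"x":-0.55,"y":4.05,"z":0,"wx":0,"wy":0,"wz":0.178}]'
python3 -m creep '[{"hand":32,"x":-0.55,"y":4.05,"z":-1.5,"wx":0,"wy":0,"wz":0.178},{"hand":32,"x":-0.55,"y":4.05,"z":-1.5,"wx":0,"wy":0,"wz":0.178},{"hand":32,"x":-0.55,"y":4.05,"z":-1.5,"wx":0,"wy":0,"wz":0.178},{"hand":32,"x":0,"y":0,"z":0,"wx":0,"wy":0,"wz":0},{"hand":32,"x":0,"y":0,"z":0,"wx":0,"wy":0,"wz":0}]'
python3 - <<'E'
from h import *
c=shot("wrist"); s,M=tool(); print(s["time"],s["tcp_pos"].round(4),np.degrees(np.arctan2(M[1,0],M[0,0])).round(2),s["joint_pos"].round(2))
save(c,"w6.png",s=1.25); marker(c,"red",(.489,.3605))
E
```

```text
time: 11.42
tcp_pos: [0.5051, 0.24, 0.1644]
eef_rot: [-0.667, 0.667, 0.235, -0.235]
wrist_force: [0.2, 0.1, 0.2]
grip_width: 0.317
time: 12.05
tcp_pos: [0.4888, 0.3597, 0.1192]
eef_rot: [-0.582, 0.583, 0.401, -0.401]
wrist_force: [0.2, -0.8, -0.0]
grip_width: 0.323
12.1 [0.4891 0.3594 0.1195] 69.04 [ 0.63  0.43  1.75 -0.    0.96 -2.14]
red cap [317, 136, 13, 40, 499] mu [472.4 319.6] len/wid [38.  12.6] ang 69.2
red cap [317, 191, 12, 5, 55] mu [486.5 355.3] len/wid [12.  5.] ang 158.9
red bar [226, 168, 63, 65, 2933] mu [552.3 336.5] len/wid [58.2 55.4] ang -142.1
red bar [300, 195, 33, 75, 905] mu [504.9 394.2] len/wid [81.7 22.8] ang 59.0
red bar [374, 137, 43, 42, 849] mu [407.1 348.3] len/wid [43.1 29.1] ang 121.0
red bar [296, 121, 32, 32, 289] mu [475.3 299.1] len/wid [35.9 14.6] ang -153.3
```

View pics/w6.png

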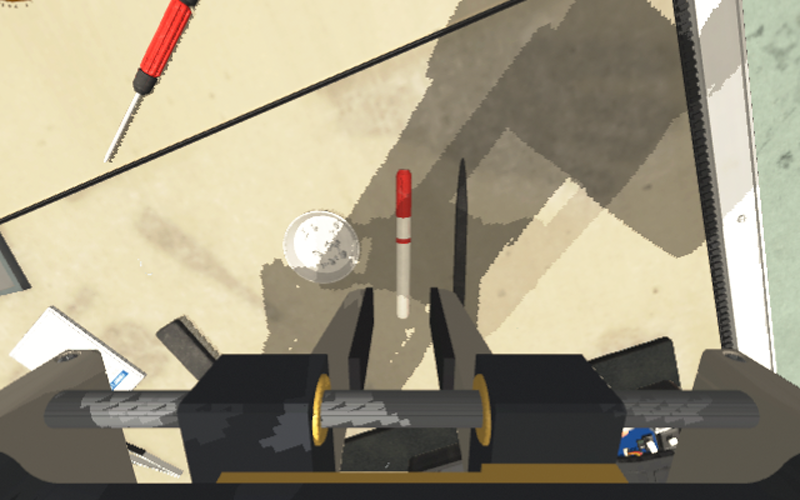

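The picture shows the red marker at (402,243), cap up. The dish's near edge is at column 357 (about 35 mm clear) and the spudger at column 460. I narrow the opening so the fingers clear the dish.

```bash
python3 -m creep '[{"hand":24,"x":-0.05,"y":0.2,"z":-3,"wx":0,"wy":0,"wz":0},{"hand":24,"x":0,"y":0,"z":-4,"wx":0,"wy":0,"wz":0},{"hand":24,"x":0,"y":0,"z":-3,"wx":0,"wy":0,"wz":0},{"hand":24,"x":0,"y":0,"z":-1.6,"wx":0,"wy":0,"wz":0},{"hand":0,"x":0,"y":0,"z":0,"wx":0,"wy":0,"wz":0},{"hand":0,"x":0,"y":0,"z":0,"wx":0,"wy":0,"wz":0},{"hand":0,"x":0,"y":0,"z":0,"wx":0,"wy":0,"wz":0},{"hand":0,"x":0,"y":0,"z":0,"wx":0,"wy":0,"wz":0}]' 50
python3 -m creep '[{"hand":0,"x":0,"y":0,"z":3,"wx":0,"wy":0,"wz":0},{"hand":0,"x":0,"y":0,"z":5,"wx":0,"wy":0,"wz":0},{"hand":0,"x":0,"y":0,"z":5,"wx":0,"wy":0,"wz":0},{"hand":0,"x":0,"y":0,"z":1,"wx":0,"wy":0,"wz":0}]' 60
```

```text
time: 13.1
tcp_pos: [0.4888, 0.3625, 0.0039]
eef_rot: [0.582, -0.582, -0.402, 0.401]
wrist_force: [-0.2, -0.2, 0.2]
grip_width: 0.12
time: 13.6
tcp_pos: [0.4901, 0.3636, 0.1471]
eef_rot: [0.582, -0.582, -0.404, 0.399]
wrist_force: [-1.2, 0.5, -1.1]
grip_width: 0.118
```

```bash
python3 -m creep '[{"hand":0,"x":-0.1,"y":-3.5,"z":0,"wx":0,"wy":0,"wz":-0.173},{"hand":0,"x":-0.1,"y":-3.5,"z":0,"wx":0,"wy":0,"wz":-0.173},{"hand":0,"x":-0.1,"y":-3.5,"z":0,"wx":0,"wy":0,"wz":-0.173},{"hand":0,"x":-0.1,"y":-3.5,"z":0,"wx":0,"wy":0,"wz":-0.173},{"hand":0,"x":-0.1,"y":-3.5,"z":0,"wx":0,"wy":0,"wz":-0.173},{"hand":0,"x":-0.1,"y":-3.5,"z":0,"wx":0,"wy":0,"wz":-0.173},{"hand":0,"x":-0.1,"y":-3.5,"z":0,"wx":0,"wy":0,"wz":-0.173},{"hand":0,"x":-0.1,"y":-3.5,"z":0,"wx":0,"wy":0,"wz":-0.173}]'
python3 -m creep '[{"hand":0,"x":-0.1,"y":-3.5,"z":0,"wx":0,"wy":0,"wz":-0.173},{"hand":0,"x":-0.1,"y":-3.5,"z":0,"wx":0,"wy":0,"wz":-0.173},{"hand":0,"x":-0.1,"y":-3.5,"z":0,"wx":0,"wy":0,"wz":-0.173},{"hand":0,"x":-0.1,"y":-3.5,"z":0,"wx":0,"wy":0,"wz":-0.173},{"hand":0,"x":-0.1,"y":-3.5,"z":0,"wx":0,"wy":0,"wz":-0.173},{"hand":0,"x":-0.1,"y":-3.5,"z":0,"wx":0,"wy":0,"wz":-0.173},{"hand":0,"x":-0.1,"y":-3.5,"z":0,"wx":0,"wy":0,"wz":-0.173},{"hand":0,"x":-0.1,"y":-3.5,"z":0,"wx":0,"wy":0,"wz":-0.173}]'
python3 -m creep '[{"hand":0,"x":-0.1,"y":-3.5,"z":0,"wx":0,"wy":0,"wz":-0.173},{"hand":0,"x":-0.1,"y":-3.5,"z":0,"wx":0,"wy":0,"wz":-0.173},{"hand":0,"x":-0.1,"y":-3.5,"z":0,"wx":0,"wy":0,"wz":-0.173},{"hand":0,"x":-0.1,"y":-3.76,"z":-0.7,"wx":0,"wy":0,"wz":-0.177},{"hand":0,"x":0,"y":0,"z":0,"wx":0,"wy":0,"wz":0},{"hand":0,"x":0,"y":0,"z":0,"wx":0,"wy":0,"wz":0},{"hand":0,"x":0,"y":0,"z":0,"wx":0,"wy":0,"wz":0}]'
python3 - <<'E'
from h import *
c=shot("wrist"); s,M=tool(); print(s["time"],s["tcp_pos"].round(4),np.degrees(np.arctan2(M[1,0],M[0,0])).round(2),s["joint_pos"].round(2))
save(c,"w7.png",s=1.25); np.savez("w7.npz",**{k:np.array(c[k]) for k in c})
lateral(c,"red",s["tcp_pos"][2]-.0034,np.radians(50.5),0,s["tcp_pos"])
E
```

```text
time: 14.6
tcp_pos: [0.4797, 0.081, 0.1424]
eef_rot: [-0.704, 0.704, -0.065, 0.064]
wrist_force: [0.7, -0.6, -1.1]
grip_width: 0.116
time: 15.6
tcp_pos: [0.4717, -0.1987, 0.1424]
eef_rot: [-0.501, 0.501, -0.499, 0.499]
wrist_force: [0.4, 0.1, 0.1]
grip_width: 0.121
time: 16.48
tcp_pos: [0.4683, -0.3393, 0.1359]
eef_rot: [0.303, -0.303, 0.639, -0.638]
wrist_force: [0.2, 0.4, -0.5]
grip_width: 0.116
16.525 [ 0.4684 -0.3394  0.1361] -129.19 [-0.63  0.37  1.81  0.    0.97  0.05]
red rod z [0.1402 0.1437 0.1459]
  rod y 15 x -4.6 6.0 mid 0.73
  rod y 23 x -5.2 6.5 mid 0.68
  rod y 31 x -5.1 6.5 mid 0.69
  rod y 39 x -5.1 6.4 mid 0.64
  rod y 47 x -5.1 6.2 mid 0.59
  rod y 55 x -5.0 6.1 mid 0.53
  rod y 63 x -3.2 4.3 mid 0.52
  rod end y 63.8
  base y 20 x [-29.1  32.9] mid 1.92 193
  base y 26 x [-28.9  32.7] mid 1.88 143
  base y 32 x [-28.8  32.6] mid 1.9 124
  base y 38 x [-28.7  33.4] mid 2.32 155
  base y 44 x [-28.5  33.1] mid 2.27 189
  base y 50 x [-28.3  31.9] mid 1.8 317
  base y 56 x [-28.3  32.6] mid 2.14 360
  base y 62 x [-27.5  31.8] mid 2.18 166
  base end y 64.2
  fork z 0.028 x [-10  10  11  12  13  14]
  fork z 0.04 x [-9 10 11 13 14 15]
  fork z 0.046 x [-9 10 11 11 11 11 11 11 12 12 12 12 12 12 13 13 15]
  fork z 0.05 x [12 12 12 13 13 13 13 13 13 14 14 14 18 18 19]
  fork z 0.054 x [-12 -12 -11 -10  -9  14  15  15  16  16  16  17  17  18  18  18]
  fork z 0.058 x [-12 -11 -11 -11 -11 -11 -10 -10 -10 -10 -10 -10 -10 -10  -9  -9]
```

View pics/w7.png

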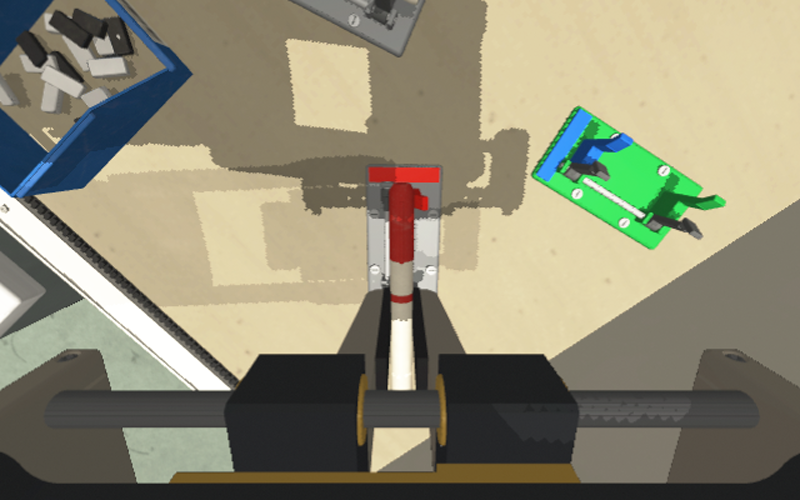

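The picture shows the red rod over its clip, cap at (401,215) at the red end (404,172). It needs 1.4 mm along the clip's x.

```bash
python3 -m creep '[{"hand":0,"x":0.11,"y":-0.09,"z":-2,"wx":0,"wy":0,"wz":-0.005},{"hand":0,"x":0,"y":0,"z":-3,"wx":0,"wy":0,"wz":0},{"hand":0,"x":0,"y":0,"z":-2,"wx":0,"wy":0,"wz":0},{"hand":0,"x":0,"y":0,"z":0,"wx":0,"wy":0,"wz":0},{"hand":0,"x":0,"y":0,"z":-1.2,"wx":0,"wy":0,"wz":0},{"hand":0,"x":0,"y":0,"z":0,"wx":0,"wy":0,"wz":0}]' 60
python3 -m creep '[{"hand":0,"x":0,"y":0,"z":-0.5,"wx":0,"wy":0,"wz":0},{"hand":0,"x":0,"y":0,"z":-0.4,"wx":0,"wy":0,"wz":0},{"hand":0,"x":0,"y":0,"z":0,"wx":0,"wy":0,"wz":0}]'
```

```text
time: 17.27
tcp_pos: [0.4694, -0.3411, 0.054]
eef_rot: [0.301, -0.301, 0.64, -0.64]
wrist_force: [0.5, 0.0, -0.7]
grip_width: 0.117
time: 17.65
tcp_pos: [0.4698, -0.3416, 0.045]
eef_rot: [-0.301, 0.301, -0.64, 0.64]
wrist_force: [1.0, -1.0, -0.7]
grip_width: 0.118
```

```bash
python3 -m creep '[{"hand":0,"x":0,"y":0,"z":-0.5,"wx":0,"wy":0,"wz":0},{"hand":0,"x":0,"y":0,"z":-0.5,"wx":0,"wy":0,"wz":0},{"hand":0,"x":0,"y":0,"z":0,"wx":0,"wy":0,"wz":0}]'
python3 -m creep '[{"hand":0,"x":0,"y":0,"z":-0.4,"wx":0,"wy":0,"wz":0},{"hand":0,"x":0,"y":0,"z":0,"wx":0,"wy":0,"wz":0}]'
```

```text
time: 18.02
tcp_pos: [0.4688, -0.3408, 0.0343]
eef_rot: [0.301, -0.301, 0.64, -0.639]
wrist_force: [-0.7, -0.5, -0.2]
grip_width: 0.118
time: 18.27
tcp_pos: [0.4693, -0.3412, 0.0332]
eef_rot: [0.301, -0.301, 0.64, -0.64]
wrist_force: [-8.0, 4.5, 26.4]
grip_width: 0.118
```

```bash
python3 -m creep '[{"hand":0,"x":0,"y":0,"z":0.3,"wx":0,"wy":0,"wz":0},{"hand":32,"x":0,"y":0,"z":0,"wx":0,"wy":0,"wz":0},{"hand":32,"x":0,"y":0,"z":0,"wx":0,"wy":0,"wz":0},{"hand":32,"x":0,"y":0,"z":1,"wx":0,"wy":0,"wz":0},{"hand":32,"x":0,"y":0,"z":4,"wx":0,"wy":0,"wz":0},{"hand":32,"x":0,"y":0,"z":6,"wx":0,"wy":0,"wz":0},{"hand":32,"x":0,"y":0,"z":6,"wx":0,"wy":0,"wz":0},{"hand":32,"x":-1,"y":0,"z":6,"wx":0,"wy":0,"wz":0}]'
python3 -m creep '[{"hand":32,"x":-4,"y":-2,"z":2,"wx":0,"wy":0,"wz":0},{"hand":32,"x":0,"y":0,"z":0,"wx":0,"wy":0,"wz":0},{"hand":32,"x":0,"y":0,"z":0,"wx":0,"wy":0,"wz":0}]'
python3 - <<'E'
from h import *
c=shot("wrist"); s,M=tool(); print(s["time"],s["tcp_pos"].round(4))
W=H(c); save(c,"w8.png",(150,0,400,290),2)
for q,ctr,a in (("blue",(.5591,-.1547),115.8),("red",(.4695,-.3410),50.5)):
    t=np.radians(a); y=np.array([np.cos(t),np.sin(t)]); x=np.array([y[1],-y[0]]); L=(W[...,:2]-np.array(ctr))*1000; lx,ly=L@x,L@y
    ok=c["depth"]>0; rod=ok&(W[...,2]>.037)&(W[...,2]<.047)&(abs(lx)<9)&(abs(ly)<75)&(abs(abs(ly)-42)>8)
    print(q,"rod z",np.percentile(W[rod][:,2],[5,50,95]).round(4),"y",ly[rod].min().round(1),ly[rod].max().round(1))
    for b in range(-60,60,15):
        m=rod&(ly>b)&(ly<b+15)
        if m.sum()>5: print("  ",b,"x",lx[m].min().round(1),lx[m].max().round(1),"z",np.median(W[m][:,2]).round(4))
    for k in (-42,42):
        m=ok&(abs(ly-k)<7)&(W[...,2]>.05)&(abs(lx)<30); h=lx[m]; print("  fork",k,"neg",np.percentile(h[h<0],[5,50,95]).round(1) if (h<0).any() else None,"pos",np.percentile(h[h>0],[5,50,95]).round(1) if (h>0).any() else None)
E
```

```text
time: 19.27
tcp_pos: [0.4595, -0.3411, 0.2666]
eef_rot: [-0.301, 0.301, -0.64, 0.64]
wrist_force: [0.4, -0.7, 0.2]
grip_width: 0.322
time: 19.65
tcp_pos: [0.4195, -0.361, 0.2838]
eef_rot: [0.301, -0.301, 0.64, -0.64]
wrist_force: [-1.0, 0.6, -0.7]
grip_width: 0.319
19.7 [ 0.4197 -0.3608  0.2833]
blue rod z [0.0374 0.0386 0.041 ] y -64.9 -54.1
   -60 x -6.1 -4.8 z 0.0377
  fork -42 neg None pos None
  fork 42 neg None pos None
red rod z [0.038  0.0408 0.0429] y -63.0 62.3
   -60 x -4.0 5.1 z 0.041
   -45 x -4.2 6.1 z 0.0407
   -30 x -4.4 6.0 z 0.0407
   -15 x -4.6 5.7 z 0.0408
   0 x -4.7 6.8 z 0.041
   15 x -4.9 6.6 z 0.0407
   30 x -4.9 6.2 z 0.0408
   45 x -4.0 5.9 z 0.0414
  fork -42 neg [-10.1  -6.   -1. ] pos [ 0.2  2.7 12.1]
  fork 42 neg [-14.  -10.   -5.7] pos [ 9.3 12.8 16.8]
```

View pics/w8.png

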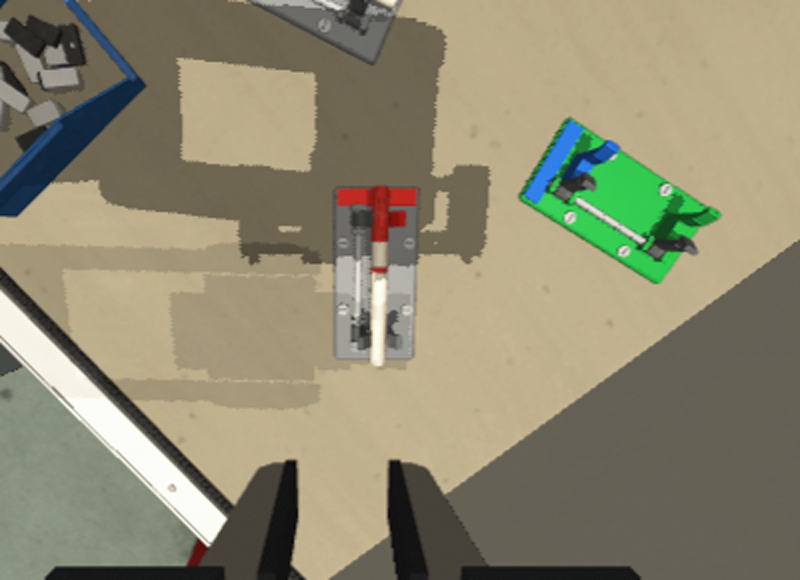

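Red lies centred in its clip, cap at the red end (380,200), rod top at 41 mm. One look at all of the blue clip.

```bash
python3 -m creep '[{"hand":32,"x":1.5,"y":4,"z":0,"wx":0,"wy":0,"wz":0},{"hand":32,"x":1.5,"y":4,"z":0,"wx":0,"wy":0,"wz":0},{"hand":32,"x":1.5,"y":4,"z":0,"wx":0,"wy":0,"wz":0},{"hand":32,"x":1.5,"y":4,"z":0,"wx":0,"wy":0,"wz":0},{"hand":32,"x":0,"y":0,"z":0,"wx":0,"wy":0,"wz":0},{"hand":32,"x":0,"y":0,"z":0,"wx":0,"wy":0,"wz":0}]'
python3 - <<'E'
from h import *
c=shot("wrist"); s,M=tool(); print(s["time"],s["tcp_pos"].round(4))
W=H(c); save(c,"w9.png",(150,0,400,290),2)
for q,ctr,a in (("blue",(.5591,-.1547),115.8),):
    t=np.radians(a); y=np.array([np.cos(t),np.sin(t)]); x=np.array([y[1],-y[0]]); L=(W[...,:2]-np.array(ctr))*1000; lx,ly=L@x,L@y
    ok=c["depth"]>0; rod=ok&(W[...,2]>.037)&(W[...,2]<.047)&(abs(lx)<9)&(abs(ly)<75)&(abs(abs(ly)-42)>8)
    print(q,"rod z",np.percentile(W[rod][:,2],[5,50,95]).round(4),"y",ly[rod].min().round(1),ly[rod].max().round(1))
    for b in range(-60,60,15):
        m=rod&(ly>b)&(ly<b+15)
        if m.sum()>5: print("  ",b,"x",lx[m].min().round(1),lx[m].max().round(1),"z",np.median(W[m][:,2]).round(4))
    for k in (-42,42):
        m=ok&(abs(ly-k)<7)&(W[...,2]>.05)&(abs(lx)<30); h=lx[m]; print("  fork",k,"neg",np.percentile(h[h<0],[5,50,95]).round(1) if (h<0).any() else None,"pos",np.percentile(h[h>0],[5,50,95]).round(1) if (h>0).any() else None)
E
```

```text
time: 20.45
tcp_pos: [0.4795, -0.2011, 0.2833]
eef_rot: [0.301, -0.302, 0.64, -0.639]
wrist_force: [0.4, -0.3, -0.1]
grip_width: 0.323
20.5 [ 0.4793 -0.2016  0.2835]
blue rod z [0.038  0.0408 0.0428] y -64.3 61.6
   -60 x -5.6 5.3 z 0.0407
   -45 x -5.3 5.5 z 0.041
   -30 x -5.3 5.7 z 0.0408
   -15 x -5.6 5.7 z 0.0406
   0 x -6.0 5.8 z 0.0408
   15 x -5.8 6.0 z 0.0409
   30 x -5.7 5.5 z 0.0411
   45 x -5.5 5.7 z 0.041
  fork -42 neg [-13.9 -10.1  -6. ] pos [ 9.6 12.8 16.7]
  fork 42 neg [-13.7  -9.8  -5.4] pos [10.1 13.4 16.8]
```

View pics/w9.png

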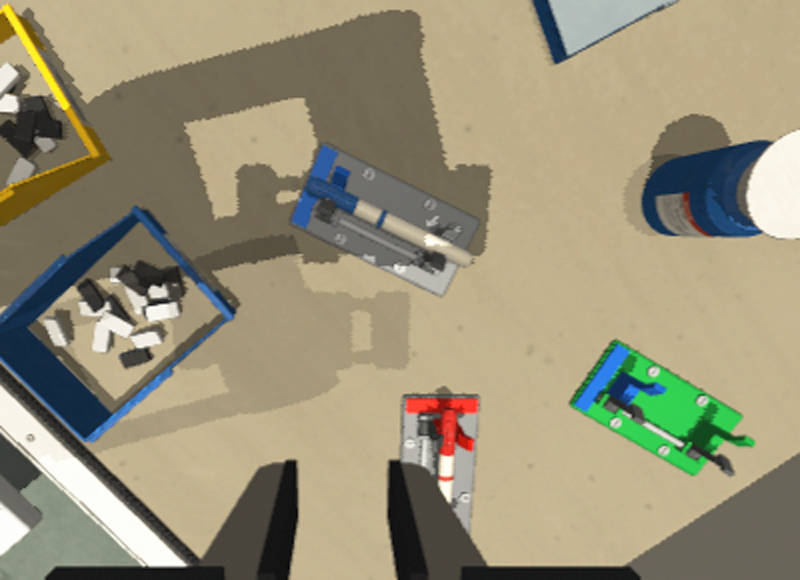

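Blue lies in its clip, cap at the blue end (325,190), jaw fingers upright as before. Red is still in place below (445,440). I hand in.

```bash
python3 -c "from station import r; print(r.hand_in(), r.get_state()['time'])"
```

```text
the job is handed in; nothing more can be done
the job is handed in; nothing more can be done
```

Both markers are in the clips of their own colour, caps at the coloured ends, and I handed the job in at about 20.5 s of the 69 s. The hand-in reported no verdict.

- **Seating:** each marker met the channel floor firmly, with an upward force of 34 N for blue and 26 N for red. After release the wrist camera's depth put both rod tops at about 41 mm. They should be 42 mm, and the calibration is good to about 2 mm.
- **Centring:** both rods were within about 1 mm of the channel's middle across it and about 1 to 2 mm along it.
- **Jaws:** the jaw angle was not measured directly. The jaw fingers look upright and match their unloaded positions in the earlier pictures. The exception is the red clip's grey fork, where the depth readings were mixed with the rod and told nothing. The 5 to 15 N snap itself did not show in the force readings, which fell between samples.
- **Other things on the bench:** no contact with the bystanders or the green look-alike was seen. I did not re-measure the dish, spudger, tape and driver after the pick-ups.

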